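# Clamp a bearing in the cam fixture and hold it

## Robot

A 6-joint arm with a two-finger parallel gripper is mounted at the origin on a cart in front of the work surface, level with it; the furniture and walls round the work are solid. World frame = base frame: x ahead of the robot, y to its left, z up, the work surface at z = 0. Lengths are in m, angles in degrees, forces in N, time in s.
With the tool pointing down it reaches from about 0.2 to 0.875 m from the base axis. Payload 3.4 kg.
Tool frame: the origin (TCP) lies on the centre line of the jaws, within the pads' length; the fingertips stand 14 mm ahead of it and the grasp point (between the pads) lies 5 mm behind it; z points along the fingers, y is the line along which they close (so a half turn about z gives the same grasp; the last joint's range is limited). The gripper opens to 94 mm and grips with 3 to 60 N. Pads are 16 mm wide; open, the fingers measure 119 mm over their backs; the gripper's body (75 mm by 177 mm) begins 78 mm behind the grasp point.
Start: joints at [66.75, 15.808, 86.224, -0, 77.962, -6.933], TCP at [0.162, 0.552, 0.219] pointing down, gripper open.
Joint ranges: [-165.64, 165.64], [-43.16, 119.46], [12.63, 154.43], [-67.54, 247.53], [6.08, 155.33], [-154.97, 154.97]. Speed limits (degrees/s): [147.25, 147.25, 180, 180, 180, 180].

## Interface

Orientations are given as a 3x3 rotation matrix whose columns are the frame's x, y, z axes.
In Python, from rig import env gives the robot as it stands. The module is installed in compiled form; this text tells all that it offers.
- The arm moves only by the tool jog_arm, never from a script. Its argument "commands" is one flat list of numbers, 5 for each row, row after row: the shift along the tool's x, y, z in cm, then the turn about the tool's z in degrees, then the opening, from 0 (shut) to 1 (fully open). A call has 1 to 5 rows; each row shifts and turns the commanded pose from where the row before left it, along the tool's axes as they then stand; what a row does not reach is not made up. A row lasts 1/10 s, in which the tool goes at most 50 mm and 8.59 degrees, less where a joint would pass 70% of its speed; a pose out of reach is approached as far as the arm can. A call is refused whole if a number of a shift passes 5 or a number of a turn 8.59, either way. A call with a gripper value outside its range is refused whole. The fingers move at their own pace and stop on an object; the grip force is fixed at half the most. Time passes only in rows, so rows that do not move let the fingers close. It gives the time, the measured TCP pose, the force, the opening and the grip force at its end, in the units of the state.
- env.read_state(): the state, without advancing time (a new reading comes with each control period).
- env.read_camera(name): name is "scene" or "side" or "wrist"; returns (picture, depth): 400x640x3 uint8, blue, green, red; 400x640 float32, m along the optical axis (not along the pixel's ray), 0 where there is no reading.
- env.camera_params(name): a dict with "fov_y" (degrees; the focal length in pixels is half the picture's height over the tangent of half this angle, whatever the lens; pixels are square), "cx", "cy" (the principal point, pixels), "R" (3x3) and "t" (3): a world point X has camera coordinates R X + t. Camera axes: x right, y down, z forward; pixel columns grow to the right and rows downward; lengths in m; the calibration is good to about 2 mm. The wrist camera is an equidistant fisheye: a pixel r from the principal point sees the ray r / f radians off the axis. A picture is of the moment at which its call begins: read the wrist's pose just before it. camera_params takes no time and is no camera call; for the wrist camera it gives the pose at the moment of the call.
- env.sign_off(): hands the job in; it is judged then, once.
Trained networks look in the newest picture that a camera, given by its name, has taken for a name from the list of things; names that differ only in an ending like _2 or _b are one class to them, and where a whole thing is asked for, a point or a joint stands for the part that bears it (a point fixed in the world has none). Each returns a list of dicts, best first, with "score" (0 to 1); they miss things now and then, are a little off and sometimes report something else, mostly with a low value. They report only what shows in the picture. A call takes as long as a camera call. They do not tell look-alikes from the thing itself.
- env.look_for(camera, thing): "point" ([column, row] in pixels, amid what is visible of it).
- env.cut_out(camera, thing): "region" (400x640 bool, what is visible of it) and "point" ([column, row] in pixels, amid what is visible of it).
The state is a dict: "t": time; "qpos": joint angles; "qd": joint speeds; "tau": joint torques, N m; "position": TCP position; "tool_rot": TCP orientation; "contact_force": force on the tool from outside, world axes, zero at the start; "torque": the same for the moment, N m; "width": opening from 0.0 (shut) to 1.0 (fully open); "grasp_force": force on a finger pad.
Only numpy, scipy, OpenCV 4.12 (cv2) and the standard library are available. Lean on these libraries where they do the work, as an engineer would, in place of code of your own. Each camera call takes 0.05 s, during which the arm holds its last target. There are 200 camera calls.

## Task

Clamp the bearing that lies in the cam fixture: press the spring plunger fully down to its stop and hold it there for a moment so that the parked cam lever springs free, then take the lever by its upright handle and swing it round to the cam's highest point, where the lever points straight away from the bearing, over the index bar on the base plate. A return spring pulls the lever back, so finish while still holding the handle there with the bearing clamped in its nest, and leave the other things on the bench where they are.

Things in the scene. Friction and masses are not known exactly. Their poses are not given: they have to be found in the camera images.
- fixture: Fixed clamping fixture: a dark steel base plate 130 (its x) x 215 (its y) x 12 mm lying on the bench. Origin at bench height near the plate's centre; z up; its +y points from the cam, along the jaw's travel, to the V-shaped nest with the bearing. Nothing on it is higher than 92 mm.
- cam_axis (a point): Vertical axis about which the cam lever turns, 55 mm to -y and 5 mm to +x of the fixture's origin; the point lies 45 mm above the bench, at the height of the flat lever bar (13 mm wide, 9 mm thick, bar top 49 mm above the bench).
- cam_lever (a joint): Lever angle, rad, growing anticlockwise seen from above. 0 = parked behind the plunger's collar. Once the plunger is pressed it springs by itself to about 0.75. Highest lift at 1.75, where the lever points exactly to the fixture's -y, over the index bar; past that the jaw draws back; stop at 2.3. A spring pulls it back towards 0.75, with about 5 N at the handle at the highest lift.
- handle (a point): Centre of the lever's upright black round handle, 72 mm above the bench, 85 mm from the cam axis. The handle is 18 mm in diameter and stands from 49 to 92 mm above the bench; it is fixed to the lever.
- plunger_top (a point): Centre of the top of the spring plunger's round head (24 mm in diameter, 64 mm above the bench when up). It is pressed straight down.
- plunger (a joint): Travel of the plunger, m: 0 = up, 0.012 = down at its solid stop. The spring needs about 4 N at the stop, and lifts the plunger again when let go.
- bearing_mid (a point): Centre (half-way up) of the steel ball bearing, 62 mm outside, 35 mm bore, 14 mm thick, lying flat and loose on the base plate (its underside 12 mm above the bench), in the V-nest.
- nest (a point): Where the bearing's centre is when it is seated against both faces of the V-nest; axes as the fixture.
- bearing: The same bearing; origin at the centre of its underside.
- pad: Sprung steel pad on the front of the cam-driven jaw, which the cam presses against the bearing's rim, up to about 5 N at the highest lift. Origin at the fixture's origin.
- tally: Bystander: hand tally counter, 91x47x26 mm. Origin under its centre.
- brush: Bystander: brush with wooden handle, 199x36x12 mm, lying. Origin under its centre.
- tin: Bystander: round grease tin, 63 mm across, 43 mm high. Origin under its centre.
- marker: Bystander: black and white marker pen, 125x18x20 mm, lying. Origin under its centre.
- spanner: Bystander: spanner, 176x25x8 mm, lying. Origin under its centre.
Not all that is in view belongs to the job. Leave any green or pink look-alike of the bearing alone.

How it is judged (in metres and radians):
On the way, in this order (a step that is already met when the one before it is completed fails the run):
1. the plunger is pressed down to its stop and the lever has sprung free (value of joint plunger above 0.0105 m and value of joint cam_lever between 0.4 and 1.2 rad), for 0.2 s.
2. the fingers hold the lever at the highest lift and the bearing is clamped in its nest (value of joint cam_lever between 1.6 and 1.9 rad and contact force between the fingers and cam_lever above 1 N and contact force between pad and bearing above 2.5 N and horizontal distance between bearing_mid and nest below 0.004 m and z of bearing_mid in the frame of nest below 0.004 m), for 0.5 s.
At the end, for the whole second after the job is handed in: The lever is held by the fingers (contact over 1 N), still, within 0.15 rad (8.6 deg) of the highest lift; the jaw's pad presses the bearing with over 2.5 N, and the bearing lies flat within 4 mm of its seat in the V-nest (all of step 2 and velocity of joint cam_lever between -0.1 and 0.1 rad/s); the arm keeps its last pose, push and grip.
It fails at once if a bystander is moved more than 20 mm (distance of any of tally, brush, tin, marker, spanner from where it was at the start of the episode above 0.02 m).
It fails at once if the bearing is taken out of the nest (distance between bearing_mid and nest above 0.03 m).
It also fails if it takes over 45 s, if anything falls off the work surface, if the arm or the gripper's body presses on something with over 40 N, if the wrist force passes 120 N, or if a joint passes its speed limit or range.

## Working session

There is one attempt and no reset: what is moved stays moved. The work goes in short steps, Python scripts to look and compute and a tool call to move; the robot and the scene stay as the last step left them, time stands still between calls to the robot, and variables do not carry over. Pictures are saved under pics/ and viewed, at most 10 in all, crops included, and the job is handed in when it is done.

Besides the shell and the picture viewer there is one more tool, called after "Request:" as name(argument=value, ...), one argument or row to a line, values as JSON. jog_arm: Moves the arm, as the interface text tells. Its arguments: {"type":"object","properties":{"commands":{"type":"array","items":{"type":"number"}}},"required":["commands"]}

```bash
mkdir -p pics; cat > h.py <<'E'
import numpy as np, cv2
from rig import env
def ray(name,p,P=None):
    P=P or env.camera_params(name); f=200/np.tan(np.radians(P["fov_y"]/2))
    d=np.array([p[0]-P["cx"],p[1]-P["cy"]])
    if name=="wrist":
        r=np.hypot(*d); th=r/f; v=np.array([*(d/max(r,1e-9)*np.sin(th)),np.cos(th)])
    else: v=np.array([d[0]/f,d[1]/f,1])
    R=np.array(P["R"]);t=np.array(P["t"]); return -R.T@t, R.T@v
def atz(name,p,z,P=None):
    o,d=ray(name,p,P); return o+d*(z-o[2])/d[2]
E
python3 - <<'E'
from h import *
for c in ["scene","side","wrist"]:
    im,d=env.read_camera(c); cv2.imwrite(f"pics/{c}0.png",im)
    print(c,np.round(env.camera_params(c)["t"],3))
    for n,z in [("plunger_top",.064),("handle",.072),("bearing_mid",.019),("fixture",.012),("cam_axis",.045),("cam_lever",.045)]:
        for r in env.look_for(c,n)[:2]: print(n,round(r["score"],2),np.round(r["point"]),np.round(atz(c,r["point"],z),3))
s=env.read_state();print(s["t"],s["tool_rot"],s["width"])
E
```

```text
scene [0.191 0.293 0.853]
handle 0.64 [206. 267.] [0.326 0.374 0.072]
handle 0.47 [334. 199.] [ 0.477 -0.077  0.072]
bearing_mid 0.61 [315. 205.] [ 0.555 -0.04   0.019]
bearing_mid 0.55 [306. 244.] [0.359 0.08  0.019]
fixture 0.74 [323. 207.] [ 0.539 -0.064  0.012]
cam_axis 0.72 [336. 199.] [ 0.516 -0.105  0.045]
cam_axis 0.66 [324. 205.] [ 0.499 -0.051  0.045]
cam_lever 0.7 [336. 200.] [ 0.511 -0.099  0.045]
side [-0.342 -0.302  1.438]
plunger_top 0.74 [338. 211.] [ 0.565 -0.023  0.064]
handle 0.58 [309. 231.] [ 0.547 -0.123  0.072]
bearing_mid 0.79 [333. 222.] [ 0.564 -0.042  0.019]
bearing_mid 0.66 [299. 188.] [ 0.413 -0.027  0.019]
fixture 0.74 [323. 228.] [ 0.553 -0.071  0.012]
cam_axis 0.62 [323. 229.] [ 0.563 -0.084  0.045]
cam_axis 0.3 [378. 106.] [0.403 0.351 0.045]
wrist [-0.575 -0.024  0.39 ]
1.05 [[-9.59724747e-01  2.80942001e-01  4.87247679e-05]
 [ 2.80942005e-01  9.59724740e-01  1.12427854e-04]
 [-1.51766590e-05  1.21588627e-04 -9.99999992e-01]] 1.0008781170902086
```

View pics/scene0.png

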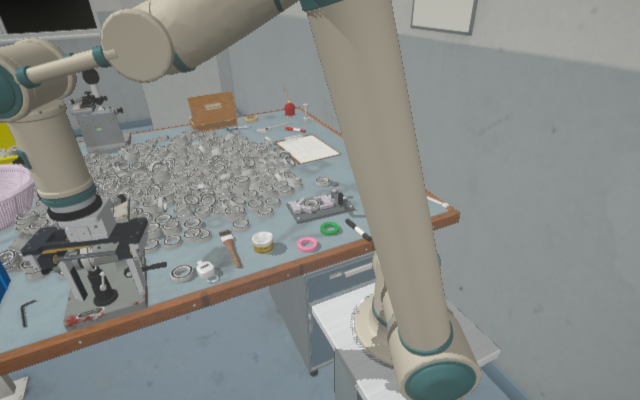

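View pics/wrist0.png

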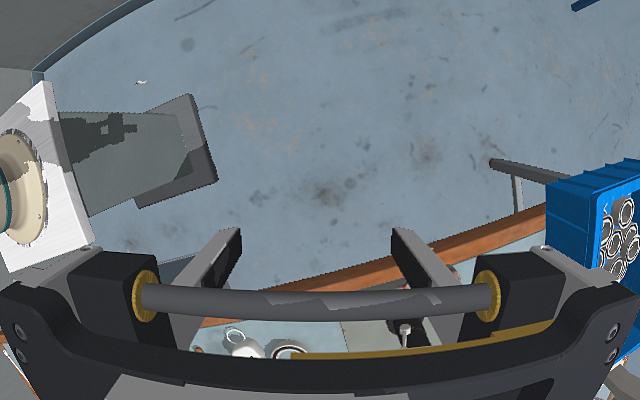

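The scene view shows a fixture at about (320,205) and another machine under the gripper at about (105,285). The wrist view is mostly floor. I'll enlarge both candidates.

```bash
python3 - <<'E'
import cv2,numpy as np
a=cv2.imread("pics/side0.png"); b=cv2.imread("pics/scene0.png")
c1=cv2.resize(a[170:270,250:390],None,fx=4,fy=4,interpolation=3)[:, :400*1]
x=cv2.resize(a[180:260,270:370],(400,320),interpolation=2);y=cv2.resize(b[170:250,280:380],(400,320),interpolation=2)
w=cv2.resize(a,(448,280),interpolation=3);v=cv2.resize(b[210:330,50:200],(352,280),interpolation=2)
cv2.imwrite("pics/m1.png",np.vstack([np.hstack([x,y]),np.hstack([w,v])]))
E
```

```text
(no output)
```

View pics/m1.png

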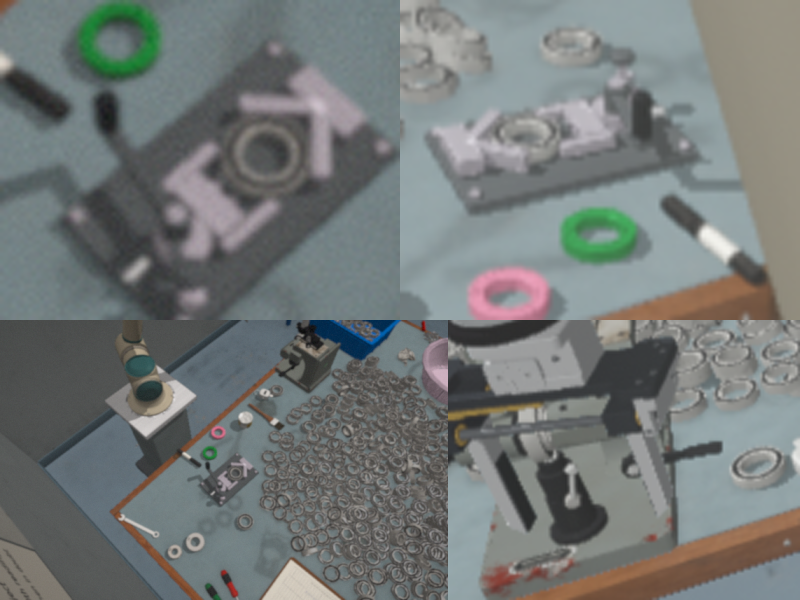

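The side crop shows the fixture: bearing at about (336,218), parked black handle at about (297,207) and the index bar at about (304,247). The decoy arbor press is under the gripper. I'll move over the fixture for a close look.

```bash
python3 - <<'E'
from h import *
P=env.camera_params("wrist");s=env.read_state();T=np.array(s["tool_rot"]);R=np.array(P["R"])
C=-R.T@np.array(P["t"])
print("cam pos tool",T.T@(C-s["position"]),"\naxes in tool (cols x,y,z)",np.round(T.T@R.T,2),P["fov_y"],P["cx"],P["cy"])
for n,p,z in [("handle",(296.7,205),.08),("bearing",(336,218),.02),("indexbar",(304,247),.02)]: print(n,np.round(atz("side",p,z),3))
print(T.T@(np.array([.45,-.05,.3])-s["position"]))
E
```

```text
cam pos tool [ 0.06830142  0.00035457 -0.16473613] 
axes in tool (cols x,y,z) [[-0.   -0.97 -0.24]
 [ 1.   -0.   -0.  ]
 [ 0.   -0.24  0.97]] 65.70646984690485 315.83970972217867 202.28801402388535
handle [ 0.473 -0.092  0.08 ]
bearing [ 0.561 -0.026  0.02 ]
indexbar [ 0.555 -0.152  0.02 ]
[-0.44590347 -0.49658821 -0.08055291]
```

Request:
jog_arm(
  commands=[0,0,-4,0,1,0,0,-4,0,1,0,0,-4,0,1,-2,-1.5,0,0,1,-3.5,-2.7,0,0,1],
)

```text
t: 1.55
position: [0.2024, 0.4977, 0.3407]
tool_rot: [[-0.961, 0.277, 0.001], [0.277, 0.961, 0.004], [-0.0, 0.004, -1.0]]
contact_force: [0.6, -0.2, -0.1]
width: 0.999
grasp_force: 0.0
```

Request:
jog_arm(
  commands=[-3.5,-2.7,0,0,1,-3.5,-2.7,0,0,1,-3.5,-2.7,0,0,1,-3.5,-2.7,0,0,1,-3.5,-2.7,0,0,1],
)

```text
t: 2.05
position: [0.3332, 0.3158, 0.3397]
tool_rot: [[-0.96, 0.281, 0.001], [0.281, 0.96, 0.001], [-0.001, 0.001, -1.0]]
contact_force: [0.1, 0.8, 1.2]
width: 0.999
grasp_force: 0.0
```

Request:
jog_arm(
  commands=[-3.5,-2.7,0,0,1,-3.5,-2.7,0,0,1,-3.5,-2.7,0,0,1,-3.5,-2.7,0,0,1,-3.5,-2.7,0,0,1],
)

```text
t: 2.55
position: [0.4634, 0.137, 0.3397]
tool_rot: [[-0.96, 0.281, 0.001], [0.281, 0.96, 0.0], [-0.001, 0.001, -1.0]]
contact_force: [-0.6, 1.1, 0.6]
width: 1.001
grasp_force: 0.0
```

Request:
jog_arm(
  commands=[-3.5,-2.7,1,0,1,-3.5,-2.7,2,0,1,-3.5,-2.7,3,0,0.5,-3.5,-2.7,3,0,0.3,-3.5,-2.7,2,0,0],
)

```text
t: 3.05
position: [0.5893, -0.0367, 0.2315]
tool_rot: [[-0.96, 0.281, -0.002], [0.281, 0.96, 0.001], [0.002, 0.0, -1.0]]
contact_force: [0.8, 0.1, 1.2]
width: 0.783
grasp_force: 0.0
```

Request:
jog_arm(
  commands=[-2,-3,0,0,0,0,0,0,0,0],
)

```text
t: 3.25
position: [0.6013, -0.0743, 0.2315]
tool_rot: [[-0.958, 0.285, -0.002], [0.285, 0.958, -0.002], [0.001, -0.002, -1.0]]
contact_force: [-0.2, 0.6, 0.8]
width: 0.611
grasp_force: 0.0
```

```bash
python3 - <<'E'
from h import *
c="wrist";P=env.camera_params(c);im,d=env.read_camera(c);cv2.imwrite("pics/w1.png",im)
for n,z in [("plunger_top",.064),("handle",.08),("bearing_mid",.019),("fixture",.012),("cam_axis",.049),("cam_lever",.045),("nest",.019),("pad",.03)]:
    for r in env.look_for(c,n)[:2]: print(n,round(r["score"],2),np.round(r["point"]),np.round(atz(c,r["point"],z,P),3))
E
```

```text
plunger_top 0.61 [258. 200.] [ 0.592 -0.139  0.064]
handle 0.82 [263. 153.] [ 0.544 -0.114  0.08 ]
bearing_mid 0.91 [315.  26.] [ 0.412 -0.019  0.019]
bearing_mid 0.64 [354. 138.] [ 0.559 -0.013  0.019]
fixture 0.88 [310. 140.] [ 0.547 -0.067  0.012]
cam_axis 0.74 [310. 143.] [ 0.55  -0.066  0.049]
cam_lever 0.73 [246.  31.] [ 0.399 -0.099  0.045]
cam_lever 0.56 [266. 152.] [ 0.544 -0.116  0.045]
nest 0.65 [312. 145.] [ 0.554 -0.065  0.019]
pad 0.58 [265. 151.] [ 0.544 -0.121  0.03 ]
pad 0.58 [258. 203.] [ 0.601 -0.149  0.03 ]
```

View pics/w1.png

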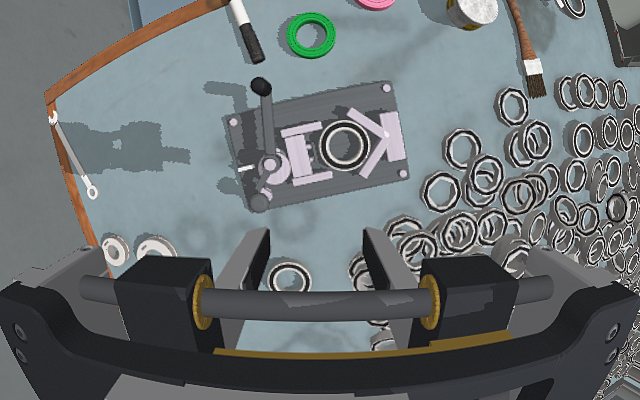

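The wrist view shows the fixture clearly: handle top (262,88), cam pivot (270,163), plunger head (258,200), bearing (345,146), index bar (245,167). I'll crop it to refine.

```bash
python3 - <<'E'
import cv2
a=cv2.imread("pics/w1.png"); cv2.imwrite("pics/w1c.png",cv2.resize(a[70:220,215:415],(800,600),interpolation=2))
E
```

```text
(no output)
```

View pics/w1c.png

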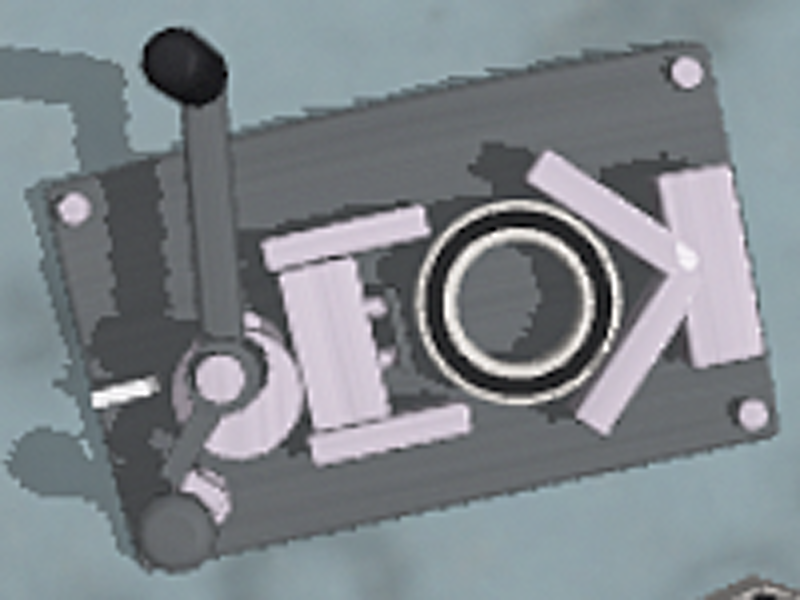

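The crop shows handle top at about (172,60), pivot (220,378), plunger head (178,530), bearing centre (518,302), and the four plate corners. Now I'll fit the fixture frame.

```bash
python3 - <<'E'
from h import *
P=env.camera_params("wrist")
g=lambda x,y,z: atz("wrist",(215+x/4,70+y/4),z,P)
c=[g(*p,.012)[:2] for p in [(35,190),(700,42),(778,430),(150,565)]]
for i in range(4): print(np.round(c[i],3),round(np.linalg.norm(c[i]-c[(i+1)%4]),3))
O=np.mean(c,0); y=(c[1]-c[0])+(c[2]-c[3]); y/=np.linalg.norm(y); x=np.array([y[1],-y[0]])
print("O",O,"yaw",np.degrees(np.arctan2(x[1],x[0])))
A=O-.055*y+.005*x; print("axis pred",A)
B=g(518,302,.026);print("bearing",B)
for n,p,z in [("axis",(220,378),.055),("handle",(172,58),.092),("plunger",(178,530),.064)]:
    q=g(*p,z)[:2]; d=q-A; print(n,np.round(q,4),"r",np.round(np.linalg.norm(d),4),"fix",np.round([d@x,d@y],4))
m=-(y*np.cos(1.75)-(-x*0)) 
def rot(v,a): return np.array([v[0]*np.cos(a)-v[1]*np.sin(a),v[0]*np.sin(a)+v[1]*np.cos(a)])
for a in [0,.75,1.75]: print(a,np.round(A+.085*rot(-y,a-1.75),4))
s=env.read_state();print(s["t"],s["position"],s["width"],s["tool_rot"],s["qpos"])
q=g(178,530,.064); print("to plunger tool",np.array(s["tool_rot"]).T@(q-s["position"]))
E
```

```text
[ 0.486 -0.157] 0.215
[0.5   0.057] 0.127
[0.627 0.05 ] 0.21
[ 0.613 -0.159] 0.128
O [ 0.55641648 -0.05220345] yaw -3.8642195962278882
axis pred [ 0.55769854 -0.10741537]
bearing [ 0.56375812 -0.02233807  0.026     ]
axis [ 0.5583 -0.1102] r 0.0029 fix [ 0.0008 -0.0028]
handle [ 0.4751 -0.0917] r 0.0841 fix [-0.0835  0.0101]
plunger [ 0.595  -0.1334] r 0.0455 fix [ 0.039  -0.0234]
0 [ 0.4753 -0.0867]
0.75 [ 0.4832 -0.1484]
1.75 [ 0.552  -0.1922]
3.7 [ 0.59985499 -0.06890347  0.23387819] 0.22850041634311796 [[-9.60109666e-01  2.79622523e-01  8.20924898e-04]
 [ 2.79622632e-01  9.60109985e-01  1.85941873e-05]
 [-7.82978838e-04  2.47401639e-04 -9.99999663e-01]] [-1.31601359e+01  1.78622092e+01  8.11945396e+01  1.18959308e-02
  8.08976936e+01 -8.69243301e+01]
to plunger tool [-0.01324226 -0.06331808  0.16987295]
```

Request:
jog_arm(
  commands=[-0.5,-2.1,0,0,0,-0.4,-2.1,2,0,0,-0.4,-2.1,3,0,0,0,0,3,0,0,0,0,3,0,0],
)

```text
t: 4.2
position: [0.5949, -0.1343, 0.1228]
tool_rot: [[-0.96, 0.281, 0.001], [0.281, 0.96, -0.0], [-0.001, 0.0, -1.0]]
contact_force: [1.2, 0.8, 0.4]
width: 0.004
grasp_force: 0.0
```

Request:
jog_arm(
  commands=[0,0,2,0,0,0,0,0,0,0,0,0,0,0,0,0,0,0,0,0],
)

```text
t: 4.6
position: [0.596, -0.1341, 0.105]
tool_rot: [[-0.96, 0.281, 0.003], [0.281, 0.96, -0.001], [-0.003, -0.0, -1.0]]
contact_force: [0.1, -0.5, -0.5]
width: 0.008
grasp_force: 0.0
```

```bash
python3 - <<'E'
from h import *
P=env.camera_params("wrist");im,d=env.read_camera("wrist");cv2.imwrite("pics/w2.png",im)
s=env.read_state();print(s["t"],s["position"],s["width"],s["contact_force"]);print(np.array(s["tool_rot"]).T@(np.array([.595,-.1335,.064])-s["position"]))
E
```

```text
4.65 [ 0.59599595 -0.13419118  0.10505696] 0.0009131025430648629 [-0.3509051   0.92507912 -0.44332913]
[0.00128444 0.00038838 0.04105293]
```

View pics/w2.png

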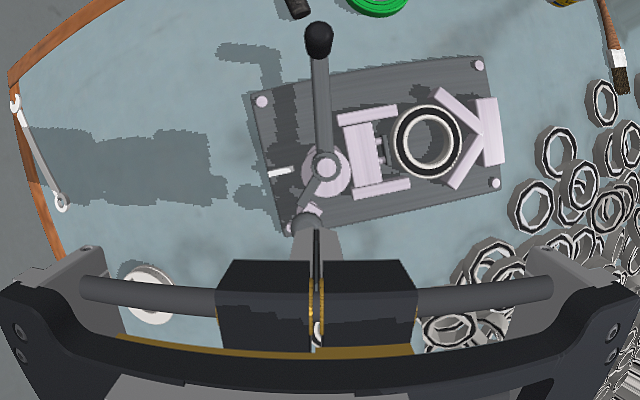

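The shut fingers at about (315,245) stand just over the plunger head at (305,222). Pressing now.

Request:
jog_arm(
  commands=[0,0,1.5,0,0,0,0,1.0,0,0,0,0,0.8,0,0,0,0,0.5,0,0,0,0,0.2,0,0],
)

```text
t: 5.15
position: [0.5961, -0.1342, 0.0655]
tool_rot: [[-0.96, 0.281, 0.003], [0.281, 0.96, -0.001], [-0.003, 0.0, -1.0]]
contact_force: [-3.9, 1.1, 19.2]
width: 0.007
grasp_force: 9.7
```

Request:
jog_arm(
  commands=[0,0,0.1,0,0,0,0,0,0,0,0,0,0,0,0],
)

```text
t: 5.45
position: [0.596, -0.1342, 0.0656]
tool_rot: [[-0.96, 0.281, 0.004], [0.281, 0.96, -0.001], [-0.004, 0.0, -1.0]]
contact_force: [-1.8, 1.7, 15.8]
width: 0.006
grasp_force: 7.9
```

Request:
jog_arm(
  commands=[0,0,0,0,0,0,0,0,0,0,0,0,0,0,0],
)

```text
t: 5.75
position: [0.5961, -0.1342, 0.0656]
tool_rot: [[-0.96, 0.281, 0.004], [0.281, 0.96, -0.001], [-0.004, 0.0, -1.0]]
contact_force: [-2.8, 1.6, 15.9]
width: 0.003
grasp_force: 7.9
```

```bash
python3 - <<'E'
from h import *
P=env.camera_params("wrist");im,d=env.read_camera("wrist");cv2.imwrite("pics/w3.png",im)
for n,z in [("handle",.08),("cam_lever",.045)]:
    for r in env.look_for("wrist",n)[:2]: print(n,round(r["score"],2),np.round(r["point"]),np.round(atz("wrist",r["point"],z,P),3))
s=env.read_state();print(s["t"],s["position"],s["contact_force"])
E
```

```text
handle 0.58 [297. 146.] [ 0.536 -0.126  0.08 ]
cam_lever 0.58 [294. 141.] [ 0.534 -0.129  0.045]
cam_lever 0.23 [ 20. 176.] [ 0.477 -0.372  0.045]
5.9 [ 0.59603996 -0.13424081  0.06563952] [-2.9922317   1.04913343 16.07183993]
```

View pics/w3.png

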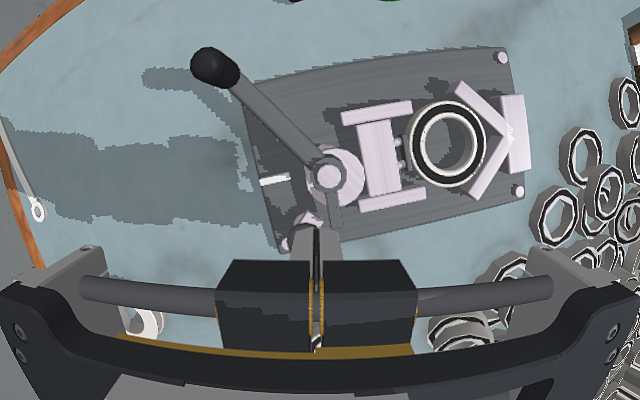

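The lever sprang free: its handle top is at about (208,64) and the pivot is still at (329,176). Next I lift, open, turn and go over the handle.

Request:
jog_arm(
  commands=[0,0,-2,0,0,0,0,-4,0,0,0,0,-3,0,1,3.5,-1.6,0,0,1,3.4,-1.6,0,0,1],
)

```text
t: 6.4
position: [0.5199, -0.1457, 0.1534]
tool_rot: [[-0.96, 0.28, 0.002], [0.28, 0.96, -0.001], [-0.003, -0.0, -1.0]]
contact_force: [-1.7, -1.4, 0.1]
width: 0.221
grasp_force: 0.0
```

Request:
jog_arm(
  commands=[3.4,-1.5,0,0,1,0,0,0,8.5,1,0,0,0,8.5,1,0,0,0,8.5,1,0,0,0,8.5,1],
)

```text
t: 6.9
position: [0.4825, -0.1502, 0.1524]
tool_rot: [[-0.634, 0.774, 0.0], [0.774, 0.634, -0.0], [-0.0, 0.0, -1.0]]
contact_force: [-0.2, 0.4, 0.7]
width: 0.646
grasp_force: 0.0
```

Request:
jog_arm(
  commands=[0,0,0,8.5,1,0,0,0,8.5,1,0,0,0,8.5,1,0,0,0,8.5,1,0,0,0,8.5,1],
)

```text
t: 7.4
position: [0.4826, -0.1502, 0.1523]
tool_rot: [[0.055, 0.998, -0.0], [0.998, -0.055, 0.0], [0.0, -0.0, -1.0]]
contact_force: [-0.1, 0.1, -0.5]
width: 1.0
grasp_force: 0.0
```

Request:
jog_arm(
  commands=[0,0,0,8.5,1,0,0,0,5,1,0,0,0,0,1,0,0,0,0,1],
)

```text
t: 7.8
position: [0.4827, -0.1502, 0.1523]
tool_rot: [[0.279, 0.96, -0.0], [0.96, -0.279, 0.0], [0.0, -0.0, -1.0]]
contact_force: [-0.4, -0.1, 0.9]
width: 0.998
grasp_force: 0.0
```

```bash
python3 - <<'E'
from h import *
P=env.camera_params("wrist");im,d=env.read_camera("wrist");cv2.imwrite("pics/w4.png",im)
for n,z in [("handle",.08),("cam_lever",.045)]:
    for r in env.look_for("wrist",n)[:2]: print(n,round(r["score"],2),np.round(r["point"]),np.round(atz("wrist",r["point"],z,P),3))
s=env.read_state();T=np.array(s["tool_rot"]);print(s["t"],s["position"],s["contact_force"],s["width"],T,s["qpos"])
print("pred",T.T@(np.array([.4835,-.1498,.070])-s["position"]))
E
```

```text
handle 0.87 [369. 161.] [ 0.534 -0.12   0.08 ]
cam_lever 0.83 [367. 159.] [ 0.538 -0.123  0.045]
7.95 [ 0.48272993 -0.15018281  0.15227599] [-0.21474703  1.28654261  0.1108561 ] 1.0000980130390884 [[ 2.79997509e-01  9.60000725e-01 -6.17113164e-05]
 [ 9.60000725e-01 -2.79997504e-01  7.50385208e-05]
 [ 5.47580198e-05 -8.02535074e-05 -9.99999995e-01]] [-2.51735391e+01  1.26807849e+01  1.00696796e+02  2.60043748e-03
  6.66274484e+01 -8.91451485e+00]
pred [0.00057861 0.00063868 0.08227598]
```

View pics/w4.png

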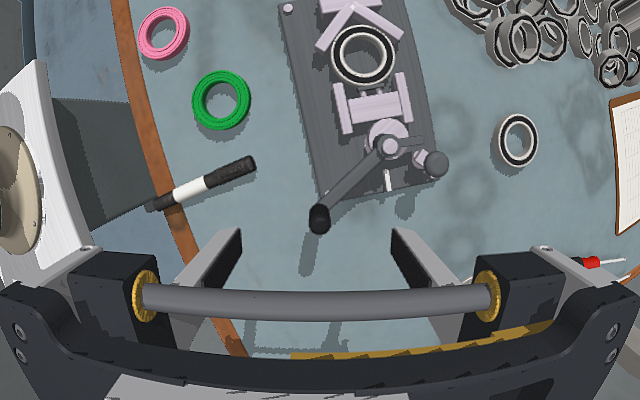

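The handle at about (319,218) stands between the open fingers. The marker's end at (250,163) is well below fingertip height. Descending and gripping.

Request:
jog_arm(
  commands=[0,0,3,0,1,0,0,3,0,1,0,0,2.2,0,1,0,0,0,0,0.2,0,0,0,0,0],
)

```text
t: 8.45
position: [0.483, -0.1503, 0.0705]
tool_rot: [[0.281, 0.96, -0.0], [0.96, -0.281, 0.0], [0.0, -0.0, -1.0]]
contact_force: [0.2, -0.3, 1.0]
width: 0.867
grasp_force: 0.0
```

Request:
jog_arm(
  commands=[0,0,0,0,0,0,0,0,0,0,0,0,0,0,0,0,0,0,0,0,0,0,0,0,0],
)

```text
t: 8.95
position: [0.4829, -0.1502, 0.0706]
tool_rot: [[0.281, 0.96, 0.001], [0.96, -0.281, -0.0], [-0.0, 0.001, -1.0]]
contact_force: [0.1, 0.1, 0.3]
width: 0.44
grasp_force: 0.0
```

```bash
python3 - <<'E'
from h import *
s=env.read_state();T=np.array(s["tool_rot"]);p=np.array(s["position"]);print(s["t"],p,s["contact_force"],s["width"],s["grasp_force"])
A=np.array([.558,-.1088]);v=p[:2]-A
print("r",np.linalg.norm(v)); a0=np.arctan2(v[1],v[0]); yaw=np.radians(-3.86); af=-np.pi/2+yaw+2*np.pi
print("lever",1.75-((af-a0)%(2*np.pi)))
D=(af-a0)%(2*np.pi); N=12; t0=0;prev=p.copy();
for k in range(1,N+1):
    a=a0+D*k/N; q=np.array([*(A+.085*np.array([np.cos(a),np.sin(a)])),p[2]])
    print(np.round(100*T.T@(q-prev),2)); prev=q
E
```

```text
8.95 [ 0.48293862 -0.15024374  0.07063837] [0.09844841 0.10826473 0.26075541] 0.44004315294160956 0.0
r 0.08574260927343051
lever 0.751051444644748
[-0.42  0.57  0.  ]
[-0.43  0.56  0.  ]
[-0.38  0.59  0.  ]
[-0.33  0.62  0.  ]
[-0.28  0.65  0.  ]
[-0.23  0.67  0.  ]
[-0.17  0.69  0.  ]
[-0.11  0.7   0.  ]
[-0.05  0.71  0.  ]
[0.01 0.71 0.  ]
[0.07 0.7  0.  ]
[0.12 0.7  0.  ]
```

Request:
jog_arm(
  commands=[0,0,0,0,0,0,0,0,0,0,0,0,0,0,0,0,0,0,0,0,0,0,0,0,0],
)

```text
t: 9.45
position: [0.4845, -0.1503, 0.0704]
tool_rot: [[0.281, 0.96, 0.003], [0.96, -0.281, -0.0], [0.001, 0.003, -1.0]]
contact_force: [6.2, 0.8, -3.3]
width: 0.183
grasp_force: 30.0
```

Request:
jog_arm(
  commands=[-0.4,0.5,0,0,0,-0.4,0.5,0,0,0,-0.4,0.6,0,0,0,-0.4,0.7,0,0,0],
)

```text
t: 9.85
position: [0.4971, -0.1709, 0.0702]
tool_rot: [[0.28, 0.96, -0.007], [0.96, -0.28, 0.002], [0.0, -0.008, -1.0]]
contact_force: [-5.5, 2.9, 6.7]
width: 0.186
grasp_force: 30.0
```

Gripped (17 mm) and following well. Continuing the arc.

Request:
jog_arm(
  commands=[-0.3,0.65,0,0,0,-0.2,0.65,0,0,0,-0.2,0.7,0,0,0,-0.1,0.7,0,0,0],
)

```text
t: 10.25
position: [0.517, -0.1894, 0.0702]
tool_rot: [[0.277, 0.961, -0.015], [0.961, -0.277, -0.003], [-0.007, -0.013, -1.0]]
contact_force: [-15.3, -7.0, 9.3]
width: 0.184
grasp_force: 30.0
```

```bash
cat > st.py <<'E'
from h import *
s=env.read_state();T=np.array(s["tool_rot"]);p=np.array(s["position"]);print(s["t"],p,s["contact_force"],s["width"],s["grasp_force"])
A=np.array([.558,-.1088]);v=p[:2]-A
a0=np.arctan2(v[1],v[0]);yaw=np.radians(-3.86); af=-np.pi/2+yaw
print("r",np.linalg.norm(v),"lever",1.75-(af-a0))
for e in [0,.03,.06]:
    q=np.array([*(A+.085*np.array([np.cos(af+e),np.sin(af+e)])),p[2]]);print(np.round(100*T.T@(q-p),2))
E
python3 st.py
```

```text
10.25 [ 0.51703763 -0.18935196  0.07022217] [-15.26884358  -6.95345474   9.34055976] 0.1844385561530883 29.993642575391277
r 0.09036887494022437 lever 1.3469285222485345
[ 0.57  3.5  -0.05]
[ 0.62  3.75 -0.05]
[ 0.69  4.   -0.06]
```

Request:
jog_arm(
  commands=[-0.1,0.7,0,0,0,-0.1,0.7,0,0,0,0,0.7,0,0,0,0,0.7,0,0,0,0,0,0,0,0],
)

```text
t: 10.75
position: [0.5454, -0.1998, 0.0701]
tool_rot: [[0.278, 0.961, -0.011], [0.961, -0.278, -0.004], [-0.007, -0.009, -1.0]]
contact_force: [-10.1, -6.0, 6.4]
width: 0.184
grasp_force: 30.0
```

```bash
python3 st.py; python3 - <<'E'
from h import *
im,d=env.read_camera("wrist");cv2.imwrite("pics/w5.png",im)
E
```

```text
10.75 [ 0.5453666  -0.19980599  0.07014403] [-10.07352174  -5.96568217   6.35676579] 0.18386122271907504 29.986696201376617
r 0.09187868306901899 lever 1.6794317887068686
[ 0.79  0.49 -0.01]
[ 0.85  0.74 -0.01]
[ 0.91  0.99 -0.02]
```

View pics/w5.png

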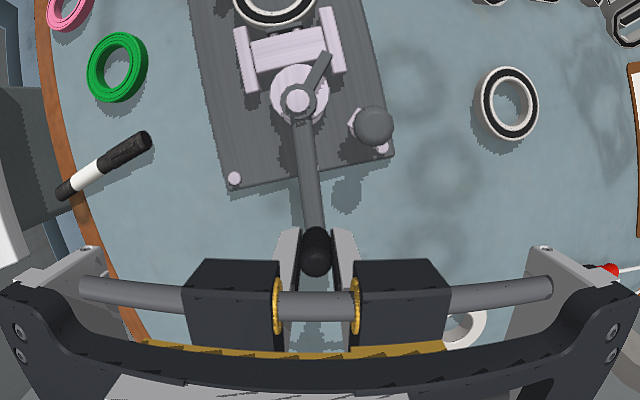

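The lever at about (310,170) now covers the index bar and points away from the bearing. The handle at (317,245) is held near the pads' inner edge. I'll compute the exact angle from this picture.

```bash
python3 - <<'E'
from h import *
P=env.camera_params("wrist");g=lambda x,y,z: atz("wrist",(x,y),z,P)[:2]
ax=g(298,100,.055);b1=g(303,125,.049);b2=g(313,215,.049);h=g(317,238,.092)
e=g(392,157,.012)-g(228,190,.012);print("plate yaw",np.degrees(np.arctan2(e[1],e[0])),np.linalg.norm(e))
for n,d in [("bar",b2-b1),("ax-handle",h-ax),("ax-bar",b2-ax)]:
    a=np.degrees(np.arctan2(d[1],d[0]));print(n,a,np.linalg.norm(d),"lever",1.75+np.radians(a+90+3.86))
print(ax,h)
im=cv2.imread("pics/w5.png")
s=env.read_state();T=np.array(s["tool_rot"]);q=np.array([*h,.08]);print("handle in tool",T.T@(q-s["position"]),s["t"],s["contact_force"])
E
```

```text
plate yaw -4.716764782802512 0.12464251996069729
bar -100.21457056591845 0.0557322764810428 lever 1.6390918210744037
ax-handle -97.09523002350109 0.06993378205891267 lever 1.6935345840305325
ax-bar -99.40719625925811 0.07046805683692074 lever 1.653183161021633
[ 0.55892314 -0.11529806] [ 0.550285   -0.18469631]
handle in tool [ 0.01580755  0.00050071 -0.00993497] 10.8 [-10.69983458  -5.59073302   6.44035902]
```

Request:
jog_arm(
  commands=[0.3,0.4,0,0,0,0.3,0.4,0,0,0,0.2,0.1,0,0,0,0,0,0,0,0,0,0,0,0,0],
)

```text
t: 11.3
position: [0.5573, -0.1992, 0.0703]
tool_rot: [[0.277, 0.961, -0.008], [0.961, -0.277, -0.012], [-0.014, -0.004, -1.0]]
contact_force: [-7.6, -15.1, 1.4]
width: 0.185
grasp_force: 30.0
```

```bash
python3 st.py; python3 - <<'E'
from h import *
a=cv2.imread("pics/w5.png")
im,d=env.read_camera("wrist");cv2.imwrite("pics/w6.png",im[:300,140:460][:, :]); cv2.imwrite("pics/w6.png",cv2.resize(im[0:280,150:450],(642,600),interpolation=2))
E
```

```text
11.3 [ 0.55729236 -0.1992224   0.07034721] [ -7.64725626 -15.08912552   1.40227069] 0.18488279473963462 29.989791572734248
r 0.09042517018472798 lever 1.809543977525957
[ 0.4  -0.64 -0.  ]
[ 0.46 -0.39 -0.  ]
[ 0.52 -0.14 -0.01]
```

View pics/w6.png

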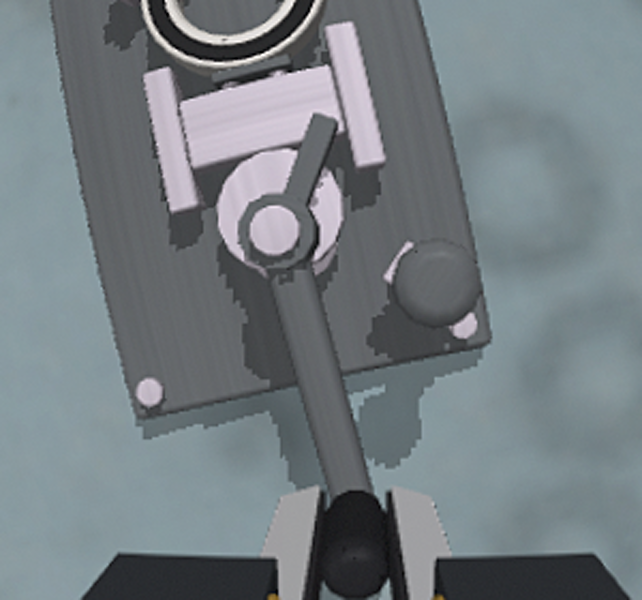

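The pad touches the bearing at about (250,70), and the lever lies nearly parallel to the plate's sides. I'll compute the angle.

```bash
python3 - <<'E'
from h import *
P=env.camera_params("wrist");g=lambda x,y,z: atz("wrist",(150+x*300/642,y*280/600),z,P)[:2]
ang=lambda d: np.degrees(np.arctan2(d[1],d[0]))
f=lambda a:round(1.75+np.radians(a+90+3.86),3)
L=ang(g(135,418,.012)-g(65,90,.012)); R=ang(g(490,340,.012)-g(425,30,.012)); E=ang(g(490,340,.012)-g(135,418,.012))
print("sides",L,R,"end",E)
ax=g(274,230,.055);b1=g(291,280,.049);b2=g(348,480,.049)
print("bar",f(ang(b2-b1)),"axis-bar",f(ang(b2-ax)),ax)
s=env.read_state();print(s["t"],s["qd"],s["contact_force"])
E
```

```text
sides -94.72420059742649 -94.40291369555145 end -3.8464108554732
bar 1.799 axis-bar 1.801 [ 0.5586783  -0.11559552]
11.35 [-0.03190046 -0.04471753  0.16123278  0.0237052   0.04090392  0.02973819] [ -7.97946536 -15.0574384    0.88585338]
```

Lever is at about 1.80; I'll ease back slightly and hold.

Request:
jog_arm(
  commands=[-0.1,-0.3,0,0,0,0,0,0,0,0,0,0,0,0,0,0,0,0,0,0,0,0,0,0,0],
)

```text
t: 11.85
position: [0.556, -0.1992, 0.0704]
tool_rot: [[0.278, 0.961, -0.004], [0.961, -0.278, -0.012], [-0.013, -0.001, -1.0]]
contact_force: [-4.0, -15.4, -0.2]
width: 0.186
grasp_force: 30.0
```

Request:
jog_arm(
  commands=[0,0,0,0,0,0,0,0,0,0,0,0,0,0,0,0,0,0,0,0,0,0,0,0,0],
)

```text
t: 12.35
position: [0.556, -0.1992, 0.0704]
tool_rot: [[0.278, 0.961, -0.004], [0.961, -0.278, -0.012], [-0.013, -0.001, -1.0]]
contact_force: [-4.9, -13.7, -0.5]
width: 0.185
grasp_force: 30.0
```

```bash
python3 - <<'E'
from h import *
P=env.camera_params("wrist");im,d=env.read_camera("wrist");cv2.imwrite("pics/w7.png",im)
# bar centre: dark edges per row via template shift against w6's crop unavailable -> track bar & boss by patch match
ref=cv2.imread("pics/w6.png"); cur=cv2.resize(im[0:280,150:450],(642,600),interpolation=2)
f=lambda a:round(1.75+np.radians(a+90+3.86),3)
g=lambda p,z: atz("wrist",(150+p[0]*300/642,p[1]*280/600),z,P)[:2]
def tr(x,y,h=35):
    r=cv2.matchTemplate(cur[y-h-40:y+h+40,x-h-40:x+h+40],ref[y-h:y+h,x-h:x+h],cv2.TM_CCOEFF_NORMED);_,m,_,l=cv2.minMaxLoc(r);return np.array([x+l[0]-40,y+l[1]-40]),round(m,2)
a,ma=tr(274,230);b,mb=tr(348,470,30)
d=g(b,.049)-g(a,.055);print(a,ma,b,mb,"lever",f(np.degrees(np.arctan2(d[1],d[0]))))
s=env.read_state();print(s["t"],s["position"],s["contact_force"],s["grasp_force"],np.abs(s["qd"]).max())
for r in env.look_for("scene","bearing_mid")[:3]: print(r)
E
```

```text
[278 229] 0.99 [348 470] 0.97 lever 1.797
12.4 [ 0.55596343 -0.19918873  0.07040129] [ -3.97766925 -15.26204753  -0.25131987] 29.99533520938712 0.08376360954381484
{'point': [315.1, 204.6], 'score': 0.61}
{'point': [306.2, 244.4], 'score': 0.55}
{'point': [326.8, 231.0], 'score': 0.47}
```

Request:
jog_arm(
  commands=[0,-0.2,0,0,0,0,-0.2,0,0,0,0,0,0,0,0,0,0,0,0,0,0,0,0,0,0],
)

```text
t: 12.95
position: [0.5536, -0.1989, 0.0705]
tool_rot: [[0.278, 0.96, -0.001], [0.96, -0.278, -0.013], [-0.013, 0.002, -1.0]]
contact_force: [-2.5, -15.1, -3.0]
width: 0.186
grasp_force: 30.0
```

Request:
jog_arm(
  commands=[0,0,0,0,0,0,0,0,0,0,0,0,0,0,0,0,0,0,0,0,0,0,0,0,0],
)

```text
t: 13.45
position: [0.5536, -0.1989, 0.0705]
tool_rot: [[0.278, 0.96, -0.001], [0.96, -0.278, -0.013], [-0.013, 0.002, -1.0]]
contact_force: [-1.7, -16.8, -2.1]
width: 0.185
grasp_force: 30.0
```

```bash
python3 - <<'E'
from h import *
s=env.read_state();print(s["t"],s["position"],s["contact_force"],s["grasp_force"],np.abs(s["qd"]).max())
P=env.camera_params("wrist");im,d=env.read_camera("wrist")
r=env.cut_out("wrist","bearing_mid")
for q in r[:3]: print(q["score"],q["point"],atz("wrist",q["point"],.026,P))
ref=cv2.imread("pics/w7.png")
def tr(x,y,h=16):
    r=cv2.matchTemplate(im[y-h-10:y+h+10,x-h-10:x+h+10],ref[y-h:y+h,x-h:x+h],3*0+5);_,m,_,l=cv2.minMaxLoc(r);return np.array([x+l[0]-10,y+l[1]-10]),round(m,2)
a,_=tr(280,107);b,_=tr(313,219,14);d=atz("wrist",b,.049,P)-atz("wrist",a,.055,P)
print(a,b,"lever",1.75+np.arctan2(d[1],d[0])+np.pi/2+np.radians(3.86))
E
```

```text
13.45 [ 0.55357906 -0.19888105  0.07053469] [ -1.65778284 -16.84378624  -2.0709185 ] 30.001614668872207 0.08714338120189226
0.95 [60.8, 19.6] [0.38858583 0.04072412 0.026     ]
0.81 [260.5, 16.6] [ 0.55860234 -0.04670517  0.026     ]
0.59 [120.0, 78.4] [ 0.4421583  -0.04693456  0.026     ]
[284 106] [313 219] lever 1.766858594492296
```

```bash
python3 -c "
from rig import env
print(env.sign_off())"
```

```text
the job is handed in; nothing more can be done
None
```

I pressed the plunger until the lever sprang free, swung the lever to about 1.77 rad and handed the job in with the handle still gripped at 30 N and the jaw's pad on the bearing; the pad force, the bearing's exact seating and the bystanders' final positions were not measured, and the sign-off gave no verdict.

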